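# Crank the trimmer's hand charger

### The job

The trimmer lying in the blue hand-crank charger is flat. Take the crank by its orange knob and turn it clockwise (seen from above), through the stiff spot in each turn, until the handle comes round to the white dot for the second time, then let go of it there. Keep an easy, steady pace, at most about half a turn a second, never letting it race ahead or run back, and leave the aftershave bottle and the shaving bowl standing where they are.

Things in the scene. Friction and masses are not known exactly. Their poses are not given: they have to be found in the camera images.
- charger: Blue round charger fixed to the shelf: drum 120 mm across, 80 mm high; origin on the crank's upright axis, at shelf level. A lug on its -x side reaches 91 mm from the axis; the white dot is on it, 80 mm out, 80 mm high. On the +x side a cradle (61 to 123 mm out, 130 mm long in y) holds the black trimmer, under 65 mm high. The flat steel crank arm and hub lie on top, at heights 86 to 96 mm.
- knob_grip (a point): Middle of the crank's orange knob, 115 mm above the shelf. The knob stands upright on the arm's end, 55 mm from the axis: 22 mm in diameter, from height 96 to 134 mm. It spins freely on its pin, so a gripper holding it need not turn. Nothing else on the charger rises above 96 mm.
- crank (a joint): Crank angle, rad, grows clockwise seen from above, counted on over turns. At q the knob lies at angle pi - q anticlockwise from the charger's +x: 0 is at the dot; 6.28 first, 12.57 second return. Starts 0.4 to 0.9. Friction, 2 N at the knob, holds it within 0.9 rad of the dot. A spring resists by up to 7 N more, heaviest near 2.1 and 8.4; past 3.14 and 9.42 it pushes on as hard.
- bottle: Aluminium aftershave bottle with a dark twist cap, loose, upright: 44 mm in diameter, 118 mm high, origin under its centre. A bystander.
- bowl: White ceramic shaving bowl, loose: 104 mm across the rim, 55 mm high, origin under its centre. A bystander.

How it is judged (in metres and radians):
On the way, in this order (a step that is already met when the one before it is completed fails the run):
1. the crank has been turned clockwise past the first stiff spot (value of joint crank above 4.7 rad).
2. the crank has been turned clockwise past the second stiff spot (value of joint crank above 11 rad).
At the end, for the whole second after the job is handed in: The crank stands still and released at the white dot, come round for the second time (12.57 rad, within 0.36 rad or 20 degrees), and the bottle and bowl stand upright within 20 mm of where they were (value of joint crank between 12.2 and 12.93 rad and velocity of joint crank between -0.1 and 0.1 rad/s and distance of each of bottle, bowl from where it was at the start of the episode below 0.02 m and angle between each of bottle, bowl's own z axis and vertical below 0.2 rad); the robot touches nothing.
It fails at once if the crank races ahead (faster than 5 rad/s) (velocity of joint crank above 5 rad/s).
It fails at once if the crank runs back (faster than 1.5 rad/s anticlockwise) (velocity of joint crank below -1.5 rad/s).
It fails at once if the bottle is knocked away or over (distance of bottle from where it was at the start of the episode above 0.03 m or angle between bottle's own z axis and vertical above 0.4 rad).
It fails at once if the bowl is knocked away or tipped (distance of bowl from where it was at the start of the episode above 0.03 m or angle between bowl's own z axis and vertical above 0.4 rad).
It also fails if it takes over 54 s, if anything falls off the work surface, if the arm or the gripper's body presses on something with over 40 N, if the wrist force passes 120 N, or if a joint passes its speed limit or range.

### The arm

A 6-joint arm with a two-finger parallel gripper is mounted at the origin on the work surface. World frame = base frame: x ahead of the robot, y to its left, z up, the work surface at z = 0. Lengths are in m, angles in degrees, forces in N, time in s.
With the tool pointing down it reaches from about 0.4 to 0.825 m from the base axis. Payload 7 kg.
Tool frame: the origin (TCP) lies on the centre line of the jaws, within the pads' length; the fingertips stand 22 mm ahead of it and the grasp point (between the pads) lies 3 mm ahead of it; z points along the fingers, y is the line along which they close (so a half turn about z gives the same grasp; the last joint's range is limited). The gripper opens to 88 mm and grips with 3 to 60 N. Pads are 19 mm wide; open, the fingers measure 130 mm over their backs; the gripper's body (78 mm by 193 mm) begins 47 mm behind the grasp point.
Start: joints at [87.153, 20.546, 0.682, 0, -70.136, -16.507], TCP at [0.224, 0.637, 0.225] pointing down, gripper open.
Joint ranges: [-176.03, 176.03], [-82.01, 121.73], [-58.28, 71.71], [-173.87, 95.51], [-174.79, -0.11], [-173.66, 173.66]. Speed limits (degrees/s): [136.94, 136.94, 172.46, 180, 180, 180].

### API

Orientations are given as [roll, pitch, yaw] about the fixed x, y, z axes, in that order (R = Rz(yaw) Ry(pitch) Rx(roll)).
In Python, from plant import get_state, cams, r gives the robot as it stands.
- The arm moves only by the tool apply_moves, never from a script. Its argument "targets" is a list of rows, each an object with "dp": the shift along the world's x, y, z in m, a list of three; "yaw": the turn about the world's z in degrees. In form: [{"dp": [x, y, z], "yaw": yaw}, ...]. A call has 1 to 20 rows; each row is the pose to reach, as a shift and turn from the pose commanded when the call began; what a row does not reach only later rows make up. A row lasts 1/12 s, in which the tool goes at most 41.7 mm and 7.16 degrees, less where a joint would pass 70% of its speed; a pose out of reach is approached as far as the arm can. A call with a gripper value outside its range is refused whole. "grip" is the gripper command: -1 is fully open, 1 is shut, values between are in proportion, set as the call begins (left out, the last holds). The fingers move at their own pace and stop on an object; "squeeze" is the grip in N (left out, the last holds). Time passes only in rows, so rows that repeat a pose let the fingers close. It gives the time, the measured TCP pose, the force, the opening and the grip force at its end, in the units of the state.
- get_state(): the state, without advancing time (a new reading comes with each control period).
- cams.capture(name): name is "scene" or "side" or "wrist"; returns a dict with "image" (384x512x3 uint8, red, green, blue), "range_z" (384x512 float32, m along the optical axis (not along the pixel's ray), 0 where there is no reading), "fx", "fy", "cx", "cy" (pixels), "k1" (the pictures are not rectified: a ray, as slopes to the right and down, at radius r is drawn at 1 + k1 r^2 times it, then the intrinsics apply), "R" (3x3) and "t" (3): a world point X has camera coordinates R X + t; the wrist camera has in their place "T_tool_cam" (4x4, takes a point from camera to tool coordinates, whose origin is the TCP and whose axes are the flange's). Camera axes: x right, y down, z forward; pixel columns grow to the right and rows downward; lengths in m; the calibration is good to about 2 mm. A picture is of the moment at which its call begins: read the wrist's pose just before it.
- r.close_job(): hands the job in; it is judged then, once.
The state is a dict: "time_s": time; "joints": joint angles; "qd": joint speeds; "joint_torque": joint torques, N m; "tcp_pos": TCP position; "eef_rot": TCP orientation; "contact_force": force on the tool from outside, world axes, zero at the start; "moment": the same for the moment, N m; "gripper_width": finger opening in m; "gripper_force": force on a finger pad.
Only numpy, scipy, OpenCV 4.12 (cv2) and the standard library are available. Lean on these libraries where they do the work, as an engineer would, in place of code of your own. Each camera call takes 0.05 s, during which the arm holds its last target. There are 200 camera calls.

## Working session

There is one attempt and no reset: what is moved stays moved. The work goes in short steps, Python scripts to look and compute and a tool call to move; the robot and the scene stay as the last step left them, time stands still between calls to the robot, and variables do not carry over. Pictures are saved under pics/ and viewed, at most 10 in all, crops included, and the job is handed in when it is done.

Besides the shell and the picture viewer there is one more tool, called after ">>>" as a command line: name --argument value ..., lists and objects as JSON in quotes. apply_moves: Moves the arm, as the interface text tells. Its arguments: {"type":"object","properties":{"targets":{"type":"array","items":{"type":"object","properties":{"dp":{"type":"array","items":{"type":"number"}},"yaw":{"type":"number"}}}},"grip":{"type":"number"},"squeeze":{"type":"number"}},"required":["targets"]}

```bash
mkdir -p pics
cat > h.py <<'E'
import numpy as np, cv2
from plant import get_state, cams, r
def world(c):
    h,w=c["range_z"].shape
    u,v=np.meshgrid(np.arange(w),np.arange(h))
    x=(u-c["cx"])/c["fx"]; y=(v-c["cy"])/c["fy"]
    a,b=x.copy(),y.copy()
    for _ in range(8):
        k=1+c["k1"]*(a*a+b*b); a,b=x/k,y/k
    z=c["range_z"]; P=np.stack([a*z,b*z,z],-1)
    return (P-c["t"])@c["R"]   # R^T(P-t)
E
python3 - <<'E'
from h import *
s=get_state();print(s)
for n in ("scene","side"):
    c=cams.capture(n); cv2.imwrite(f"pics/{n}.png",c["image"][...,::-1])
    W=world(c); hsv=cv2.cvtColor(c["image"],cv2.COLOR_RGB2HSV)
    ok=c["range_z"]>0
    for nm,m in (("orange",(hsv[...,0]>4)&(hsv[...,0]<20)&(hsv[...,1]>150)&(hsv[...,2]>90)),("blue",(hsv[...,0]>95)&(hsv[...,0]<125)&(hsv[...,1]>110))):
        m=m&ok; p=W[m]; v,u=np.nonzero(m)
        if len(p): print(n,nm,len(p),"px",np.median(u),np.median(v),np.percentile(p,[2,50,98],axis=0).round(3).tolist())
    np.save(f"{n}_W.npy",W)
E
```

```text
{'time_s': 0.0, 'joints': array([ 8.71535262e+01,  2.05907025e+01,  6.35279107e-01, -2.06068979e-02,
       -7.01361453e+01, -1.65080952e+01]), 'qd': array([ 0.01226577,  0.01270175, -0.0206332 ,  0.03598395, -0.03642277,
       -0.02008229]), 'joint_torque': array([-4.89119520e-04, -5.82713056e+01,  2.93052810e+01,  6.99779972e+00,
        6.86680040e-03, -1.43165621e-04]), 'tcp_pos': array([0.22355061, 0.63639438, 0.22384087]), 'eef_rot': array([ 1.79906701e+02, -7.44845113e-03, -1.93615804e+01]), 'contact_force': array([-0.24993342, -0.12077506,  1.75042008]), 'moment': array([ 0.01746416, -0.02484517,  0.06319456]), 'gripper_force': 0.0, 'gripper_width': 0.08753506660973866}
scene orange 1162 px 31.5 117.0 [[0.124, -1.074, -0.089], [0.353, -0.948, 0.115], [0.567, 0.083, 0.33]]
scene blue 2099 px 250.0 191.0 [[0.106, -0.629, 0.006], [0.519, 0.049, 0.066], [0.553, 0.09, 0.081]]
side orange 1602 px 56.0 74.0 [[0.178, 0.065, -0.209], [0.353, 1.138, 0.176], [0.635, 1.328, 0.18]]
side blue 47298 px 392.0 87.0 [[0.175, -0.009, -0.617], [2.016, 0.701, -0.121], [2.032, 2.122, 0.305]]
```

View pics/scene.png

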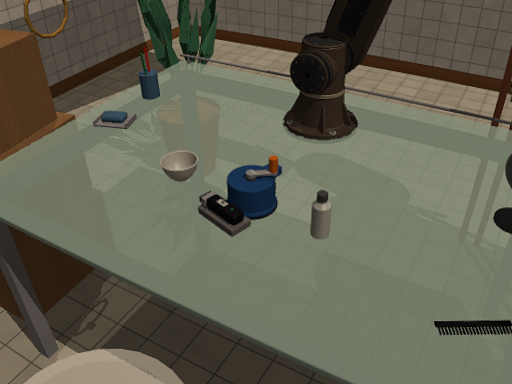

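View pics/side.png

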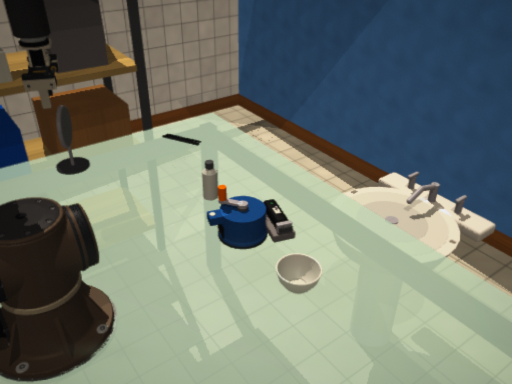

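Scene picture: orange knob at about (273,163), charger drum at (250,190), bottle at (320,215), bowl at (180,166). Side picture: knob (222,192), drum (242,220), lug at (215,217), bottle (210,180), bowl (299,270).

Run:
```python
from h import *
from scipy.optimize import least_squares
def circ(p,R):
    f=lambda q:np.hypot(p[:,0]-q[0],p[:,1]-q[1])-R
    s=least_squares(f,p[:,:2].mean(0),loss='soft_l1',f_scale=.002);return s.x.round(4),np.abs(f(s.x)).mean().round(4)
B={"scene":dict(knob=(262,150,285,180),drum=(222,160,285,220),bottle=(306,188,334,242),bowl=(155,148,204,184),trim=(195,190,252,234)),
"side":dict(knob=(214,180,230,206),drum=(204,190,272,248),bottle=(198,156,220,204),bowl=(272,250,326,294),trim=(262,196,298,242))}
for n in B:
    W=np.load(n+"_W.npy"); I=cv2.imread(f"pics/{n}.png"); hsv=cv2.cvtColor(I,cv2.COLOR_BGR2HSV)
    for k,(a,b,c,d) in B[n].items():
        w=W[b:d,a:c].reshape(-1,3);h=hsv[b:d,a:c].reshape(-1,3)
        w_ok=(w[:,2]>.01)&(w[:,2]<.2)&(np.hypot(w[:,0],w[:,1])<1.0)
        if k=="knob": m=w_ok&(h[:,0]<20)&(h[:,1]>150); p=w[m]; print(n,k,m.sum(),p.mean(0).round(4),p[:,2].min(),p[:,2].max(),circ(p[(p[:,2]>.1)&(p[:,2]<.13)],.011))
        elif k=="drum":
            bl=w_ok&(h[:,0]>95)&(h[:,0]<125)&(h[:,1]>110); p=w[bl]; s=p[(p[:,2]>.015)&(p[:,2]<.07)]; t=p[(p[:,2]>.075)&(p[:,2]<.085)]
            print(n,k,len(s),circ(s,.06),"top",len(t),t.min(0),t.max(0),t.mean(0))
            st=w[w_ok&(w[:,2]>.09)&(h[:,1]<90)&(w[:,2]<.102)];print(" steel",len(st),st.mean(0))
        else:
            p=w[w_ok]; print(n,k,len(p),np.percentile(p,[1,50,99],axis=0).round(3).tolist())
            if k=="bottle":print(circ(p[(p[:,2]>.015)&(p[:,2]<.08)],.022))
            if k=="bowl":print(circ(p[p[:,2]>.05],.052))
            if k=="trim":print(p.mean(0))
```

```text
scene knob 140 [0.4651 0.0776 0.1192] 0.09737702653613366 0.13487022996735243 (array([0.4596, 0.0735]), np.float64(0.0009))
scene drum 820 (array([0.4916, 0.029 ]), np.float64(0.0016)) top 846 [ 0.41091706 -0.02806019  0.07501258] [0.55394068 0.08935143 0.08295154] [0.50253214 0.03259321 0.0787121 ]
 steel 156 [0.48254275 0.04833401 0.09400132]
scene bottle 750 [[0.508, 0.209, 0.012], [0.529, 0.234, 0.067], [0.538, 0.249, 0.118]]
(array([0.5143, 0.2272]), np.float64(0.001))
scene bowl 851 [[0.431, -0.252, 0.011], [0.47, -0.213, 0.038], [0.53, -0.155, 0.056]]
(array([ 0.4813, -0.202 ]), np.float64(0.0035))
scene trim 1686 [[0.538, -0.063, 0.011], [0.586, 0.025, 0.041], [0.624, 0.069, 0.079]]
[0.58071365 0.01698073 0.03892505]
side knob 117 [0.4565 0.074  0.117 ] 0.010078025123533995 0.13775369516478791 (array([0.4589, 0.0745]), np.float64(0.0014))
side drum 819 (array([0.4902, 0.0302]), np.float64(0.0024)) top 935 [ 0.39928681 -0.03230616  0.07501803] [0.54783697 0.08789439 0.0849354 ] [0.47911853 0.02002095 0.07993685]
 steel 147 [0.47689692 0.04190449 0.09503323]
side bottle 523 [[0.448, 0.073, 0.011], [0.505, 0.213, 0.069], [0.531, 0.239, 0.13]]
(array([0.515 , 0.2281]), np.float64(0.0016))
side bowl 1305 [[0.429, -0.253, 0.011], [0.492, -0.19, 0.038], [0.527, -0.156, 0.057]]
(array([ 0.4773, -0.2048]), np.float64(0.003))
side trim 953 [[0.51, -0.068, 0.011], [0.56, -0.023, 0.045], [0.603, 0.055, 0.081]]
[ 0.55835651 -0.02060203  0.04080139]
```

Run:
```python
from h import *
c=np.array([.491,.0297])
for n in ("scene","side"):
    W=np.load(n+"_W.npy"); I=cv2.imread(f"pics/{n}.png"); hsv=cv2.cvtColor(I,cv2.COLOR_BGR2HSV)
    d=np.hypot(W[...,0]-c[0],W[...,1]-c[1])
    m=(W[...,2]>.07)&(W[...,2]<.087)&(d>.065)&(d<.095)
    p=W[m][:,:2].mean(0)-c; print(n,m.sum(),p,np.degrees(np.arctan2(p[1],p[0])))
    w=m&(hsv[...,1]<80)&(hsv[...,2]>120); p=W[w][:,:2]-c
    if len(p): print(" dot",len(p),p.mean(0),np.degrees(np.arctan2(*p.mean(0)[::-1])))
    t=(W[...,2]>.02)&(W[...,2]<.07)&(d>.065)&(d<.13)&(hsv[...,2]<50); p=W[t][:,:2].mean(0)-c; print(" trim",t.sum(),p,np.degrees(np.arctan2(p[1],p[0])))
```

```text
scene 23 [-0.07291465  0.02962456] 157.88854042140767
 trim 605 [ 0.10364179 -0.01438762] -7.903324183046198
side 135 [-0.07721939  0.01644817] 167.975381203578
 dot 24 [-0.07767985  0.02359017] 163.1072734855383
 trim 345 [ 0.07404729 -0.04055859] -28.71123931059925
```

>>> apply_moves --targets '[{"dp": [0.016,-0.038,0],"yaw": 0},{"dp": [0.032,-0.076,0],"yaw": 0},{"dp": [0.048,-0.114,0],"yaw": 0},{"dp": [0.064,-0.152,0],"yaw": 0},{"dp": [0.08,-0.19,0],"yaw": 0},{"dp": [0.096,-0.228,0],"yaw": 0},{"dp": [0.112,-0.266,0],"yaw": 0},{"dp": [0.128,-0.304,0],"yaw": 0},{"dp": [0.143,-0.342,0],"yaw": 0},{"dp": [0.159,-0.38,0],"yaw": 0},{"dp": [0.175,-0.418,0],"yaw": 0},{"dp": [0.191,-0.456,0],"yaw": 0},{"dp": [0.207,-0.494,0],"yaw": 0},{"dp": [0.223,-0.532,0],"yaw": 0},{"dp": [0.235,-0.563,0],"yaw": 0},{"dp": [0.235,-0.563,0],"yaw": 0},{"dp": [0.235,-0.563,0],"yaw": 0},{"dp": [0.235,-0.563,0],"yaw": 0}]' --grip -1 --squeeze 40

```text
time_s: 1.6
tcp_pos: [0.4585, 0.0736, 0.2245]
eef_rot: [180.0, 0.0, -19.4]
contact_force: [-0.0, 0.4, 0.4]
gripper_width: 0.0879
gripper_force: 0.0
```

>>> apply_moves --targets '[{"dp": [0.0005,0.0005,-0.025],"yaw": 0},{"dp": [0.0005,0.0005,-0.05],"yaw": 0},{"dp": [0.0005,0.0005,-0.075],"yaw": 0},{"dp": [0.0005,0.0005,-0.092],"yaw": 0},{"dp": [0.0005,0.0005,-0.101],"yaw": 0},{"dp": [0.0005,0.0005,-0.101],"yaw": 0},{"dp": [0.0005,0.0005,-0.101],"yaw": 0}]'

```text
time_s: 2.18
tcp_pos: [0.4593, 0.0752, 0.1241]
eef_rot: [180.0, -0.0, -19.3]
contact_force: [0.2, 0.6, -0.4]
gripper_width: 0.0876
gripper_force: 0.0
```

>>> apply_moves --targets '[{"dp": [0,0,0],"yaw": 0},{"dp": [0,0,0],"yaw": 0},{"dp": [0,0,0],"yaw": 0},{"dp": [0,0,0],"yaw": 0},{"dp": [0,0,0],"yaw": 0},{"dp": [0,0,0],"yaw": 0},{"dp": [0,0,0],"yaw": 0},{"dp": [0,0,0],"yaw": 0},{"dp": [0,0,0],"yaw": 0},{"dp": [0,0,0],"yaw": 0}]' --grip 1

```text
time_s: 3.02
tcp_pos: [0.4592, 0.0743, 0.1237]
eef_rot: [180.0, 0.0, -19.4]
contact_force: [0.9, -0.6, -0.2]
gripper_width: 0.0264
gripper_force: 0.0
```

```bash
cat > plan.py <<'E'
import numpy as np,sys,json
# usage: cx cy R, start x y command, start angle deg, end angle deg, rows
cx,cy,R,x0,y0,a0,a1,n=map(float,sys.argv[1:9])
out=[]
for i in range(1,int(n)+1):
    a=np.radians(a0+(a1-a0)*i/n); out.append({"dp":[round(cx+R*np.cos(a)-x0,4),round(cy+R*np.sin(a)-y0,4),0],"yaw":0})
print(json.dumps(out))
E
python3 - <<'E'
from h import *
s=get_state();print(s["tcp_pos"],s["contact_force"],s["gripper_width"],s["gripper_force"])
c=cams.capture("side");cv2.imwrite("pics/g.png",cv2.resize(c["image"][130:270,150:330,::-1],None,fx=3,fy=3))
E
python3 plan.py .491 .0297 .055 .459 .0742 125.7 25.7 20
```

```text
[0.45918271 0.07427341 0.12370721] [ 0.87761282 -0.59034426 -0.21256547] 0.026438341885963876 0.0
[{"dp": [0.0039, 0.0028, 0], "yaw": 0}, {"dp": [0.0081, 0.0051, 0], "yaw": 0}, {"dp": [0.0126, 0.0069, 0], "yaw": 0}, {"dp": [0.0171, 0.0084, 0], "yaw": 0}, {"dp": [0.0218, 0.0095, 0], "yaw": 0}, {"dp": [0.0265, 0.0102, 0], "yaw": 0}, {"dp": [0.0313, 0.0105, 0], "yaw": 0}, {"dp": [0.0361, 0.0103, 0], "yaw": 0}, {"dp": [0.0409, 0.0098, 0], "yaw": 0}, {"dp": [0.0456, 0.0088, 0], "yaw": 0}, {"dp": [0.0502, 0.0074, 0], "yaw": 0}, {"dp": [0.0546, 0.0056, 0], "yaw": 0}, {"dp": [0.0589, 0.0035, 0], "yaw": 0}, {"dp": [0.063, 0.0009, 0], "yaw": 0}, {"dp": [0.0668, -0.0019, 0], "yaw": 0}, {"dp": [0.0704, -0.0051, 0], "yaw": 0}, {"dp": [0.0737, -0.0086, 0], "yaw": 0}, {"dp": [0.0767, -0.0124, 0], "yaw": 0}, {"dp": [0.0793, -0.0164, 0], "yaw": 0}, {"dp": [0.0816, -0.0206, 0], "yaw": 0}]
```

View pics/g.png

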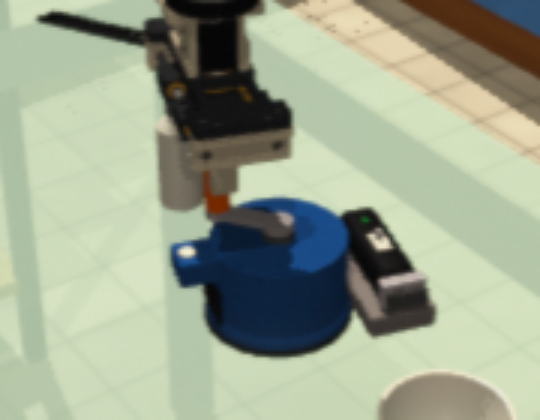

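The picture shows the fingers astride the orange knob (crop 215,195), the bottle clear behind, and the fingers still closing.

>>> apply_moves --targets '[{"dp": [0,0,0],"yaw": 0},{"dp": [0,0,0],"yaw": 0},{"dp": [0,0,0],"yaw": 0},{"dp": [0,0,0],"yaw": 0}]'

```text
time_s: 3.4
tcp_pos: [0.4592, 0.0744, 0.1237]
eef_rot: [-180.0, -0.0, -19.4]
contact_force: [-0.1, 0.3, 0.0]
gripper_width: 0.0197
gripper_force: 40.0
```

>>> apply_moves --targets '[{"dp": [0.004,0.003,0],"yaw": 0},{"dp": [0.008,0.005,0],"yaw": 0},{"dp": [0.0125,0.007,0],"yaw": 0},{"dp": [0.017,0.0085,0],"yaw": 0},{"dp": [0.022,0.0095,0],"yaw": 0},{"dp": [0.0265,0.01,0],"yaw": 0}]'

```text
time_s: 3.9
tcp_pos: [0.4859, 0.0844, 0.1236]
eef_rot: [180.0, 0.0, -19.4]
contact_force: [-5.8, -1.2, 3.9]
gripper_width: 0.0202
gripper_force: 40.0
```

Run:
```python
from h import *
s=get_state();print(s["tcp_pos"],s["contact_force"],s["gripper_width"],s["gripper_force"])
p=s["tcp_pos"][:2]-[.491,.0297];print(np.hypot(*p),np.degrees(np.arctan2(p[1],p[0])))
```

```text
[0.48592057 0.08440603 0.12361623] [-5.76985168 -1.1861053   3.92367935] 0.020169734188982897 40.00427910941653
0.05494133588225892 95.30467649558894
```

Run:
```python
import numpy as np,json
c=np.array([.491,.0297]);p0=np.array([.4855,.0842]);a=95.7;st=(557+95.7)/120
for k in range(6):
    o=[]
    for i in range(20):
        a-=st; d=c+.055*np.array([np.cos(np.radians(a)),np.sin(np.radians(a))])-p0
        d=np.round(d*2000)/2000; o.append({"dp":[*d.round(4).tolist(),0],"yaw":0})
    p0=p0+d; print(round(a,1),p0.round(4),json.dumps(o))
```

```text
-13.1 [0.5445 0.0172] [{"dp": [0.005, 0.0005, 0], "yaw": 0}, {"dp": [0.0105, 0.0005, 0], "yaw": 0}, {"dp": [0.0155, -0.0005, 0], "yaw": 0}, {"dp": [0.0205, -0.0015, 0], "yaw": 0}, {"dp": [0.0255, -0.0035, 0], "yaw": 0}, {"dp": [0.0305, -0.0055, 0], "yaw": 0}, {"dp": [0.035, -0.008, 0], "yaw": 0}, {"dp": [0.039, -0.011, 0], "yaw": 0}, {"dp": [0.043, -0.0145, 0], "yaw": 0}, {"dp": [0.047, -0.018, 0], "yaw": 0}, {"dp": [0.05, -0.0225, 0], "yaw": 0}, {"dp": [0.053, -0.0265, 0], "yaw": 0}, {"dp": [0.0555, -0.0315, 0], "yaw": 0}, {"dp": [0.0575, -0.036, 0], "yaw": 0}, {"dp": [0.059, -0.041, 0], "yaw": 0}, {"dp": [0.06, -0.046, 0], "yaw": 0}, {"dp": [0.0605, -0.0515, 0], "yaw": 0}, {"dp": [0.0605, -0.0565, 0], "yaw": 0}, {"dp": [0.06, -0.062, 0], "yaw": 0}, {"dp": [0.059, -0.067, 0], "yaw": 0}]
-121.9 [ 0.462  -0.0168] [{"dp": [-0.0015, -0.005, 0], "yaw": 0}, {"dp": [-0.003, -0.01, 0], "yaw": 0}, {"dp": [-0.0055, -0.0145, 0], "yaw": 0}, {"dp": [-0.0085, -0.019, 0], "yaw": 0}, {"dp": [-0.0115, -0.023, 0], "yaw": 0}, {"dp": [-0.015, -0.027, 0], "yaw": 0}, {"dp": [-0.019, -0.0305, 0], "yaw": 0
[... 3029 characters left out ...]
{"dp": [-0.0155, 0.002, 0], "yaw": 0}, {"dp": [-0.0205, 0.0035, 0], "yaw": 0}, {"dp": [-0.025, 0.0055, 0], "yaw": 0}, {"dp": [-0.0295, 0.008, 0], "yaw": 0}, {"dp": [-0.034, 0.0105, 0], "yaw": 0}, {"dp": [-0.038, 0.014, 0], "yaw": 0}, {"dp": [-0.042, 0.0175, 0], "yaw": 0}, {"dp": [-0.045, 0.0215, 0], "yaw": 0}, {"dp": [-0.048, 0.026, 0], "yaw": 0}, {"dp": [-0.0505, 0.0305, 0], "yaw": 0}, {"dp": [-0.053, 0.035, 0], "yaw": 0}, {"dp": [-0.0545, 0.04, 0], "yaw": 0}, {"dp": [-0.0555, 0.0455, 0], "yaw": 0}, {"dp": [-0.0565, 0.0505, 0], "yaw": 0}, {"dp": [-0.0565, 0.0555, 0], "yaw": 0}, {"dp": [-0.056, 0.061, 0], "yaw": 0}, {"dp": [-0.0555, 0.066, 0], "yaw": 0}, {"dp": [-0.054, 0.071, 0], "yaw": 0}]
```

>>> apply_moves --targets '[{"dp": [0.005,0.0005,0],"yaw": 0},{"dp": [0.0105,0.0005,0],"yaw": 0},{"dp": [0.0155,-0.0005,0],"yaw": 0},{"dp": [0.0205,-0.0015,0],"yaw": 0},{"dp": [0.0255,-0.0035,0],"yaw": 0},{"dp": [0.0305,-0.0055,0],"yaw": 0},{"dp": [0.035,-0.008,0],"yaw": 0},{"dp": [0.039,-0.011,0],"yaw": 0},{"dp": [0.043,-0.0145,0],"yaw": 0},{"dp": [0.047,-0.018,0],"yaw": 0},{"dp": [0.05,-0.0225,0],"yaw": 0},{"dp": [0.053,-0.0265,0],"yaw": 0},{"dp": [0.0555,-0.0315,0],"yaw": 0},{"dp": [0.0575,-0.036,0],"yaw": 0},{"dp": [0.059,-0.041,0],"yaw": 0},{"dp": [0.06,-0.046,0],"yaw": 0},{"dp": [0.0605,-0.0515,0],"yaw": 0},{"dp": [0.0605,-0.0565,0],"yaw": 0},{"dp": [0.06,-0.062,0],"yaw": 0},{"dp": [0.059,-0.067,0],"yaw": 0}]'

```text
time_s: 5.57
tcp_pos: [0.5451, 0.0182, 0.1234]
eef_rot: [-179.9, 0.0, -19.4]
contact_force: [-4.5, 4.5, 1.6]
gripper_width: 0.02
gripper_force: 40.0
```

>>> apply_moves --targets '[{"dp": [-0.0015,-0.005,0],"yaw": 0},{"dp": [-0.003,-0.01,0],"yaw": 0},{"dp": [-0.0055,-0.0145,0],"yaw": 0},{"dp": [-0.0085,-0.019,0],"yaw": 0},{"dp": [-0.0115,-0.023,0],"yaw": 0},{"dp": [-0.015,-0.027,0],"yaw": 0},{"dp": [-0.019,-0.0305,0],"yaw": 0},{"dp": [-0.023,-0.0335,0],"yaw": 0},{"dp": [-0.0275,-0.036,0],"yaw": 0},{"dp": [-0.0325,-0.0385,0],"yaw": 0},{"dp": [-0.0375,-0.04,0],"yaw": 0},{"dp": [-0.0425,-0.0415,0],"yaw": 0},{"dp": [-0.0475,-0.042,0],"yaw": 0},{"dp": [-0.053,-0.0425,0],"yaw": 0},{"dp": [-0.058,-0.0425,0],"yaw": 0},{"dp": [-0.063,-0.0415,0],"yaw": 0},{"dp": [-0.068,-0.0405,0],"yaw": 0},{"dp": [-0.073,-0.039,0],"yaw": 0},{"dp": [-0.078,-0.037,0],"yaw": 0},{"dp": [-0.0825,-0.034,0],"yaw": 0}]'

```text
time_s: 7.23
tcp_pos: [0.4617, -0.0166, 0.1238]
eef_rot: [180.0, 0.0, -19.4]
contact_force: [-4.2, -3.3, 0.3]
gripper_width: 0.0199
gripper_force: 40.0
```

>>> apply_moves --targets '[{"dp": [-0.0045,0.003,0],"yaw": 0},{"dp": [-0.0085,0.006,0],"yaw": 0},{"dp": [-0.012,0.01,0],"yaw": 0},{"dp": [-0.0155,0.014,0],"yaw": 0},{"dp": [-0.018,0.018,0],"yaw": 0},{"dp": [-0.0205,0.023,0],"yaw": 0},{"dp": [-0.0225,0.0275,0],"yaw": 0},{"dp": [-0.024,0.0325,0],"yaw": 0},{"dp": [-0.0255,0.0375,0],"yaw": 0},{"dp": [-0.026,0.043,0],"yaw": 0},{"dp": [-0.026,0.048,0],"yaw": 0},{"dp": [-0.0255,0.0535,0],"yaw": 0},{"dp": [-0.0245,0.0585,0],"yaw": 0},{"dp": [-0.0235,0.0635,0],"yaw": 0},{"dp": [-0.0215,0.0685,0],"yaw": 0},{"dp": [-0.019,0.073,0],"yaw": 0},{"dp": [-0.0165,0.0775,0],"yaw": 0},{"dp": [-0.0135,0.0815,0],"yaw": 0},{"dp": [-0.0095,0.0855,0],"yaw": 0},{"dp": [-0.006,0.089,0],"yaw": 0}]'

```text
time_s: 8.9
tcp_pos: [0.4567, 0.0727, 0.1238]
eef_rot: [180.0, -0.0, -19.4]
contact_force: [-0.7, -4.4, -1.9]
gripper_width: 0.0202
gripper_force: 40.0
```

Run:
```python
from h import *
s=get_state();print(s["tcp_pos"],s["joints"],s["contact_force"],s["gripper_width"])
c=cams.capture("side");cv2.imwrite("pics/m.png",cv2.resize(c["image"][130:300,150:340,::-1],None,fx=3,fy=3))
```

```text
[0.45670207 0.07268871 0.12377839] [ 3.35536431e+01  5.91461904e+00 -3.33803139e+01  9.88521611e-03
 -5.07072376e+01  3.70883728e+01] [-0.68199017 -4.36158322 -1.87645042] 0.020162194029737006
```

View pics/m.png

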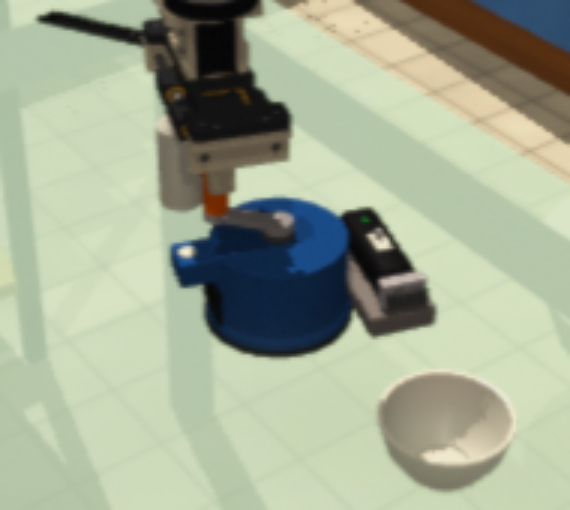

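After one full turn, the knob is still in the jaws (crop 215,195), and the bottle and bowl are unmoved. I'll go on with the second turn.

>>> apply_moves --targets '[{"dp": [0.0045,0.003,0],"yaw": 0},{"dp": [0.009,0.006,0],"yaw": 0},{"dp": [0.0135,0.008,0],"yaw": 0},{"dp": [0.0185,0.01,0],"yaw": 0},{"dp": [0.0235,0.0115,0],"yaw": 0},{"dp": [0.0285,0.012,0],"yaw": 0},{"dp": [0.034,0.0125,0],"yaw": 0},{"dp": [0.039,0.0125,0],"yaw": 0},{"dp": [0.044,0.0115,0],"yaw": 0},{"dp": [0.0495,0.0105,0],"yaw": 0},{"dp": [0.054,0.009,0],"yaw": 0},{"dp": [0.059,0.007,0],"yaw": 0},{"dp": [0.0635,0.0045,0],"yaw": 0},{"dp": [0.068,0.0015,0],"yaw": 0},{"dp": [0.072,-0.002,0],"yaw": 0},{"dp": [0.0755,-0.0055,0],"yaw": 0},{"dp": [0.079,-0.0095,0],"yaw": 0},{"dp": [0.082,-0.014,0],"yaw": 0},{"dp": [0.0845,-0.0185,0],"yaw": 0},{"dp": [0.0865,-0.023,0],"yaw": 0}]'

```text
time_s: 10.62
tcp_pos: [0.5423, 0.0503, 0.1235]
eef_rot: [-179.9, 0.1, -19.4]
contact_force: [-9.1, 6.9, 2.3]
gripper_width: 0.0199
gripper_force: 40.0
```

>>> apply_moves --targets '[{"dp": [0.0015,-0.005,0],"yaw": 0},{"dp": [0.0025,-0.01,0],"yaw": 0},{"dp": [0.0035,-0.0155,0],"yaw": 0},{"dp": [0.0035,-0.0205,0],"yaw": 0},{"dp": [0.003,-0.026,0],"yaw": 0},{"dp": [0.0025,-0.031,0],"yaw": 0},{"dp": [0.001,-0.036,0],"yaw": 0},{"dp": [-0.001,-0.041,0],"yaw": 0},{"dp": [-0.003,-0.0455,0],"yaw": 0},{"dp": [-0.006,-0.05,0],"yaw": 0},{"dp": [-0.009,-0.0545,0],"yaw": 0},{"dp": [-0.0125,-0.058,0],"yaw": 0},{"dp": [-0.0165,-0.0615,0],"yaw": 0},{"dp": [-0.0205,-0.065,0],"yaw": 0},{"dp": [-0.025,-0.0675,0],"yaw": 0},{"dp": [-0.0295,-0.07,0],"yaw": 0},{"dp": [-0.0345,-0.072,0],"yaw": 0},{"dp": [-0.0395,-0.073,0],"yaw": 0},{"dp": [-0.0445,-0.074,0],"yaw": 0},{"dp": [-0.05,-0.0745,0],"yaw": 0}]'

```text
time_s: 12.28
tcp_pos: [0.492, -0.0254, 0.1237]
eef_rot: [180.0, 0.0, -19.4]
contact_force: [-4.3, -1.1, -2.1]
gripper_width: 0.02
gripper_force: 40.0
```

>>> apply_moves --targets '[{"dp": [-0.005,0.0,0],"yaw": 0},{"dp": [-0.01,0.0005,0],"yaw": 0},{"dp": [-0.0155,0.002,0],"yaw": 0},{"dp": [-0.0205,0.0035,0],"yaw": 0},{"dp": [-0.025,0.0055,0],"yaw": 0},{"dp": [-0.0295,0.008,0],"yaw": 0},{"dp": [-0.034,0.0105,0],"yaw": 0},{"dp": [-0.038,0.014,0],"yaw": 0},{"dp": [-0.042,0.0175,0],"yaw": 0},{"dp": [-0.045,0.0215,0],"yaw": 0},{"dp": [-0.048,0.026,0],"yaw": 0},{"dp": [-0.0505,0.0305,0],"yaw": 0},{"dp": [-0.053,0.035,0],"yaw": 0},{"dp": [-0.0545,0.04,0],"yaw": 0},{"dp": [-0.0555,0.0455,0],"yaw": 0},{"dp": [-0.0565,0.0505,0],"yaw": 0},{"dp": [-0.0565,0.0555,0],"yaw": 0},{"dp": [-0.056,0.061,0],"yaw": 0},{"dp": [-0.0555,0.066,0],"yaw": 0},{"dp": [-0.054,0.071,0],"yaw": 0}]'

```text
time_s: 13.95
tcp_pos: [0.4389, 0.0465, 0.1238]
eef_rot: [-180.0, -0.0, -19.3]
contact_force: [-3.4, -1.3, -1.8]
gripper_width: 0.0201
gripper_force: 40.0
```

>>> apply_moves --targets '[{"dp": [0,0,0],"yaw": 0},{"dp": [0,0,0],"yaw": 0},{"dp": [0,0,0],"yaw": 0},{"dp": [0,0,0],"yaw": 0}]'

```text
time_s: 14.28
tcp_pos: [0.4391, 0.0466, 0.1238]
eef_rot: [-179.9, -0.0, -19.4]
contact_force: [-4.0, 2.4, -1.8]
gripper_width: 0.0196
gripper_force: 40.0
```

Run:
```python
from h import *
s=get_state();print(s["tcp_pos"],s["contact_force"],s["gripper_width"])
c=cams.capture("side");cv2.imwrite("pics/e.png",cv2.resize(c["image"][130:300,150:340,::-1],None,fx=3,fy=3))
```

```text
[0.43909743 0.04663532 0.12382209] [-4.03625887  2.39644409 -1.75917315] 0.019579048266854804
```

View pics/e.png

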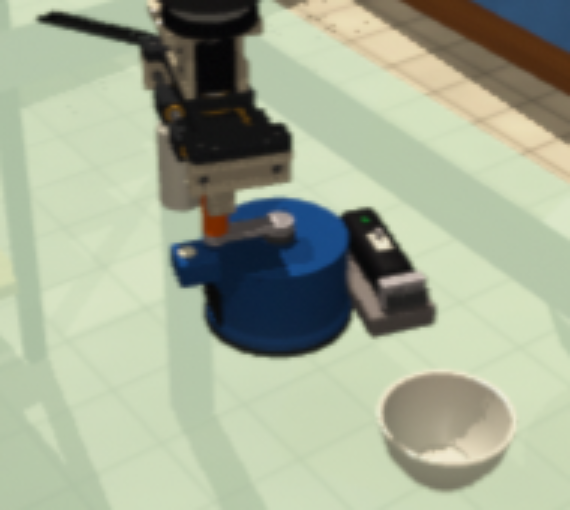

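The arm now points at the dot: knob at crop (213,215), dot at (185,253), which puts the knob near 162° world. Releasing it, then rising.

>>> apply_moves --targets '[{"dp": [0,0,0],"yaw": 0},{"dp": [0,0,0],"yaw": 0},{"dp": [0,0,0],"yaw": 0},{"dp": [0,0,0],"yaw": 0},{"dp": [0,0,0],"yaw": 0},{"dp": [0,0,0],"yaw": 0},{"dp": [0,0,0],"yaw": 0},{"dp": [0,0,0],"yaw": 0},{"dp": [0,0,0],"yaw": 0},{"dp": [0,0,0],"yaw": 0},{"dp": [0,0,0.01],"yaw": 0},{"dp": [0,0,0.03],"yaw": 0},{"dp": [0,0,0.055],"yaw": 0},{"dp": [0,0,0.08],"yaw": 0},{"dp": [0,0,0.105],"yaw": 0},{"dp": [0,0,0.13],"yaw": 0},{"dp": [0,0,0.14],"yaw": 0},{"dp": [0,0,0.14],"yaw": 0},{"dp": [0,0,0.14],"yaw": 0}]' --grip -1

```text
time_s: 15.92
tcp_pos: [0.4386, 0.046, 0.2637]
eef_rot: [-180.0, -0.0, -19.4]
contact_force: [0.3, 0.3, -0.6]
gripper_width: 0.0876
gripper_force: 0.0
```

Run:
```python
from h import *
ax=np.array([.491,.0297])
c=cams.capture("side");cv2.imwrite("pics/f.png",cv2.resize(c["image"][130:300,150:340,::-1],None,fx=3,fy=3))
W=world(c);hsv=cv2.cvtColor(c["image"],cv2.COLOR_RGB2HSV);d=np.hypot(*(np.moveaxis(W[...,:2]-ax,-1,0)))
k=(hsv[...,0]<20)&(hsv[...,1]>150)&(W[...,2]>.1)&(W[...,2]<.14)&(d<.09)
w=(hsv[...,1]<80)&(hsv[...,2]>120)&(W[...,2]>.07)&(W[...,2]<.09)&(d>.065)&(d<.095)
for m in (k,w):
    p=W[m][:,:2].mean(0)-ax;print(m.sum(),p,np.hypot(*p),np.degrees(np.arctan2(p[1],p[0])))
```

```text
110 [-0.05744085  0.01164691] 0.05860974148512872 168.53790011527335
24 [-0.07767713  0.02359019] 0.0811802562184121 163.1067072119949
```

View pics/f.png

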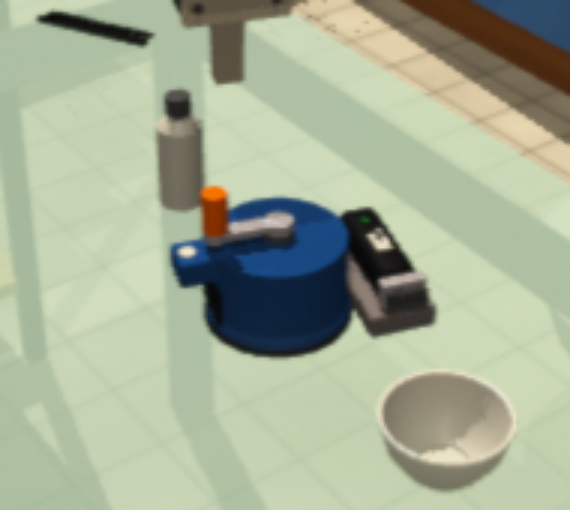

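The knob (crop 214,212) stands free in line with the dot (187,252), and the bottle and bowl are in place.

```bash
python3 -c "
from plant import r
print(r.close_job())"
```

```text
the job is handed in; nothing more can be done
None
```

I turned the crank clockwise round to the white dot for the second time, let go of the knob there (about 5° or less from the dot by camera), left the bottle and bowl where they stood, and handed the job in at about 16 s; no verdict came back.

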